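# Hold a sample tube's coded foot over the bench code reader

### The job

Book in the tall sample tube: slide the code reader's dust shutter fully open, then draw the one tall tube out of the white grid rack, carry it over the loaded block rack in between, its foot higher than those tubes and without touching that rack, and bring it over the reader's window, where the camera below reads the code under its foot. The program finishes while holding the tube there in the gripper: still, upright, its foot centred over the window and about 15 mm (a finger's width) above the glass, never letting the tube touch the reader. Leave the other tubes and the things on the bench where they are.

Things in the scene. Friction and masses are not known exactly. Their poses are not given: they have to be found in the camera images.
- reader: The bench code reader: a low mid-grey box, fixed, 110 mm deep (its x), 190 mm long (its y) and 55 mm high, with two 3.5 mm high rails along its flat top; origin at the middle of its underside. The grid rack and the reader stand either side of the block rack, either way round.
- window (a point): Centre of the round glass window (44 mm across) in the reader's flat top, at the level of the glass, 55 mm above the bench, 45 mm from the box's middle towards its -y. The frame's axes are the reader's: y runs along its length from the window end to the other end, z up. The shutter covers it at first.
- shutter (a joint): Flat white dust shutter (60 mm long, 74 mm wide, 3 mm thick) lying on the reader's top between the rails. 0 m: right over the window; it slides along the reader's +y to its stop at 0.060 m, where the window is fully bare. Starts shut or nearly so (0 to 0.015). About 1.5 N of friction, no spring: it stays where it is left.
- shutter_grip (a point): Middle of the top edge of the shutter's upright grip rib: 34 mm long along the reader's x, 10 mm thick along its y, standing 16 mm proud of the shutter plate, 20 mm above the reader's top. This point is 75 mm above the bench and moves with the shutter; at joint 0 it is straight above the window's centre.
- tube_mid (a point): The tall sample tube, half-way up its axis (54 mm above its flat foot): white body 16 mm across, purple ribbed screw cap 20 mm across and 20 mm tall, 108 mm in all, about 26 g, z towards the cap. It stands in one of the openings of the grid rack, 4 mm above the bench; its cap sticks up above everything else in that rack.
- tube_foot (a point): Centre of the tall tube's flat foot, which carries the code.
- rack: Open white grid rack, fixed, 74 by 143 mm, 50 mm high; origin at the middle of its underside, long side along its y. 3 by 6 square openings 18 mm wide at 23 mm pitch, floor 4 mm thick. It holds the tall tube and four short ones, tops 66 mm above the bench.
- block_rack: Solid red block rack, fixed, 190 by 96 mm, long side along its x, origin at the middle of its underside, standing between the grid rack and the reader. Block 60 mm high; full of capped tubes whose tops are 104 mm above the bench. Not to be touched.
- label_roll_mid (a point): Bystander: roll of blank labels lying flat, 70 mm across, 40 mm high; its centre.
- reagent_bottle_mid (a point): Bystander: small white bottle, 38 mm across, 75 mm high; half-way up.
- specimen_jar_mid (a point): Bystander: white screw-lid specimen jar, 58 mm across, 68 mm high; half-way up.
- marker_mid (a point): Bystander: marker pen lying on the bench, 126 mm long, 12 mm thick; its middle.
- short_a_mid (a point): Bystander: short capped tube in the grid rack, 17 mm across, 62 mm tall; half-way up.
- short_b_mid (a point): Bystander: short capped tube in the grid rack, 17 mm across, 62 mm tall; half-way up.
- short_c_mid (a point): Bystander: short capped tube in the grid rack, 17 mm across, 62 mm tall; half-way up.
- short_d_mid (a point): Bystander: short capped tube in the grid rack, 17 mm across, 62 mm tall; half-way up.
Mind the look-alikes: they are no part of the job. What is shaped like the part that bears tube_mid but blue or turquoise is not meant.

How it is judged:
By the outcome, as a careful person would: the job done as asked, in the order asked, and still so for the second after the job is handed in, while the arm keeps its last pose, push and grip.
It also fails if it takes over 58 s, if anything falls off the work surface, if the arm or the gripper's body presses on something with over 40 N, if the wrist force passes 120 N, or if a joint passes its speed limit or range.

### The arm

A 6-joint arm with a two-finger parallel gripper is mounted at the origin on the work surface. World frame = base frame: x ahead of the robot, y to its left, z up, the work surface at z = 0. Lengths are in m, angles in degrees, forces in N, time in s.
With the tool pointing down it reaches from about 0.25 to 0.725 m from the base axis. Payload 9.7 kg.
Tool frame: the origin (TCP) lies at the very end of the fingers, on their centre line; the grasp point (between the pads) lies 19 mm behind it; z points along the fingers, y is the line along which they close (so a half turn about z gives the same grasp; the last joint's range is limited). The gripper opens to 85 mm and grips with 20 to 120 N. Pads are 22 mm wide; open, the fingers measure 114 mm over their backs; the gripper's body (76 mm by 85 mm) begins 54 mm behind the grasp point. The pads swing forward as they close: fully open they stand 13 mm farther back than shut.
Start: joints at [-74.255, 4.979, 10.078, 95.1, 0, 90], TCP at [0.149, -0.529, 0.231] pointing down, gripper open.
Joint ranges: [-179.16, 179.16], [-48.56, 103.87], [-65.8, 70.77], [-126.05, 130.52], [-82.76, 87.17], [-180, 180]. Speed limits (degrees/s): [127.2, 127.2, 147.25, 180, 180, 180].

### API

Orientations are given as [roll, pitch, yaw] about the fixed x, y, z axes, in that order (R = Rz(yaw) Ry(pitch) Rx(roll)).
In Python, from workcell import env gives the robot as it stands.
- The arm moves only by the tool arm_command, never from a script. Its argument "deltas" is one flat list of numbers, 5 for each row, row after row: the shift along the tool's x, y, z in units of 40 mm (1.0 is 40 mm), then the turn about the tool's z in units of 8 degrees (1.0 is 8 degrees), then the opening, from 0 (shut) to 1 (fully open). In form: [dx, dy, dz, spin, gripper, dx, dy, dz, spin, gripper, ...]. A call has 1 to 5 rows; each row shifts and turns the commanded pose from where the row before left it, along the tool's axes as they then stand; what a row does not reach is not made up. A row lasts 1/10 s, in which the tool goes at most 50 mm and 8.59 degrees, less where a joint would pass 70% of its speed; a pose out of reach is approached as far as the arm can. A call is refused whole if a number of a shift passes 1 or a number of a turn 1, either way. A call with a gripper value outside its range is refused whole. The fingers move at their own pace and stop on an object; the grip force is fixed at half the most. Time passes only in rows, so rows that do not move let the fingers close. It gives the time, the measured TCP pose, the force, the opening and the grip force at its end, in the units of the state.
- env.observe(): the state, without advancing time (a new reading comes with each control period).
- env.get_image(name): name is "scene" or "top" or "wrist"; returns a dict with "color" (480x640x3 uint8, blue, green, red), "K" (3x3 intrinsics, pixels), "distortion" ([k1, k2, p1, p2, k3] as OpenCV has them; the pictures are not rectified), "camera_from_world" (4x4, takes a point from world to camera coordinates). Camera axes: x right, y up, looking along -z (the intrinsics and any distortion apply to the point x, -y, -z); pixel columns grow to the right and rows downward; lengths in m; the calibration is good to about 2 mm. A picture is of the moment at which its call begins. There is no depth.
- env.sign_off(): hands the job in; it is judged then, once.
The state is a dict: "time": time; "joints": joint angles; "joint_velocities": joint speeds; "joint_torque": joint torques, N m; "ee_pos": TCP position; "ee_rot": TCP orientation; "ft_force": force on the tool from outside, world axes, zero at the start; "moment": the same for the moment, N m; "width": finger opening in m; "gripper_force": force on a finger pad.
Only numpy, scipy, OpenCV 4.12 (cv2) and the standard library are available. Lean on these libraries where they do the work, as an engineer would, in place of code of your own. Each camera call takes 0.05 s, during which the arm holds its last target. There are 200 camera calls.

## Working session

There is one attempt and no reset: what is moved stays moved. The work goes in short steps, Python scripts to look and compute and a tool call to move; the robot and the scene stay as the last step left them, time stands still between calls to the robot, and variables do not carry over. Pictures are saved under pics/ and viewed, at most 12 in all, crops included, and the job is handed in when it is done.

Besides the shell and the picture viewer there is one more tool, called after "Emit:" as name(argument=value, ...), one argument or row to a line, values as JSON. arm_command: Moves the arm, as the interface text tells. Its arguments: {"type":"object","properties":{"deltas":{"type":"array"}},"required":["deltas"]}

```bash
mkdir -p pics; cat > h.py <<'E'
import cv2,numpy as np
from workcell import env
def undist(im,uv):
    return cv2.undistortPoints(np.array(uv,float).reshape(-1,1,2),im["K"],np.array(im["distortion"],float)).reshape(-1,2)
def ray(im,uv):
    T=im["camera_from_world"];R,t=T[:3,:3],T[:3,3]
    n=undist(im,uv);d=np.c_[n[:,0],-n[:,1],-np.ones(len(n))]@R
    return -R.T@t,d
def onz(im,uv,z):
    o,d=ray(im,uv);return o+d*((z-o[2])/d[:,2])[:,None]
def proj(im,P):
    T=im["camera_from_world"];c=np.atleast_2d(P)@T[:3,:3].T+T[:3,3]
    c=c*[1,-1,-1]
    return cv2.projectPoints(c.reshape(-1,1,3),np.zeros(3),np.zeros(3),im["K"],np.array(im["distortion"],float))[0].reshape(-1,2)
E
python3 - <<'E'
from h import *
import pickle
for n in("scene","top"):
    im=env.get_image(n);cv2.imwrite(f"pics/{n}0.png",im["color"]);pickle.dump(im,open(n+"0.pkl","wb"))
    print(n,np.linalg.inv(im["camera_from_world"])[:3,3].round(3))
s=env.observe();print(s["time"],s["ee_pos"],s["ee_rot"],s["ft_force"],s["width"])
E
```

```text
scene [1.455 0.187 0.959]
top [ 0.423 -0.017  0.964]
0.1 [ 0.14918013 -0.52916548  0.23063417] [-1.79929963e+02  1.26315669e-03  1.57436563e+01] [0.56081439 0.96040332 0.66084892] 0.08521980879092986
```

View pics/scene0.png

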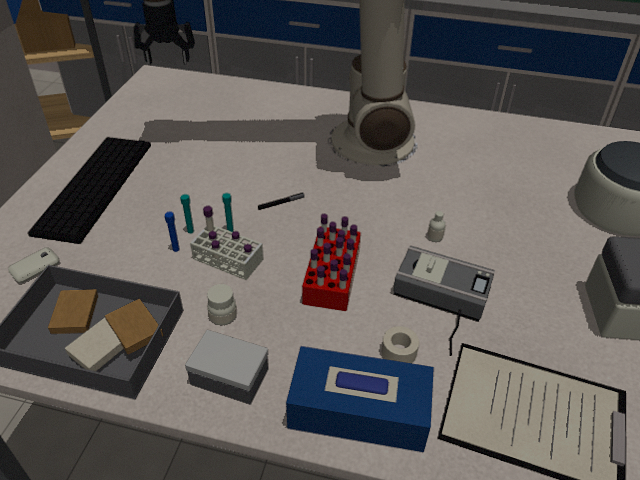

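View pics/top0.png

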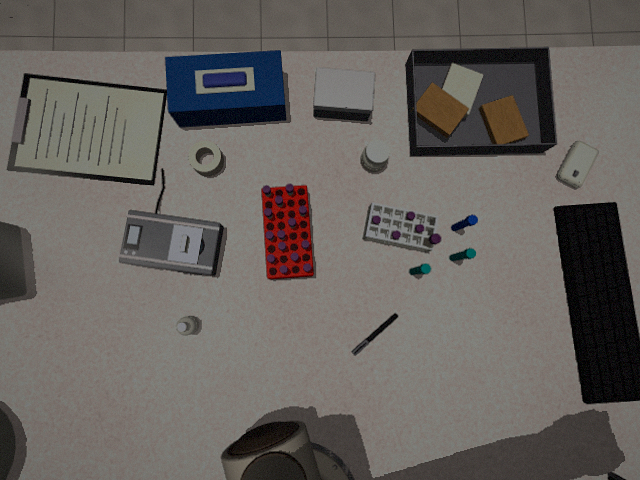

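Both pictures show the grid rack on the right (−y), the red block rack in the middle and the reader on the left (+y). The shutter is near top pixel (187,244) and the reader's display at (133,235).

Candidates for the tall tube:
- **Top view, purple caps:** (435,238) stands highest; (376,220), (396,235), (410,216) and (422,228) are the short tubes.
- **Top view, stand-alone look-alikes:** teal at (424,269) and (468,254), blue at (471,221).
- **Block rack:** its purple caps are not meant.

I choose (435,238) in top, which is (208,211) in scene. Next I check it in one close crop and measure.

```bash
python3 - <<'E'
from h import *
import pickle
t=pickle.load(open("top0.pkl","rb"));s=pickle.load(open("scene0.pkl","rb"))
a=cv2.resize(t["color"][195:285,355:485],None,fx=3,fy=3,interpolation=cv2.INTER_CUBIC)
b=cv2.resize(s["color"][180:280,150:280],None,fx=3,fy=3,interpolation=cv2.INTER_CUBIC)
c=cv2.resize(t["color"][200:285,110:235],None,fx=3,fy=3,interpolation=cv2.INTER_CUBIC)
d=cv2.resize(s["color"][235:325,385:505],None,fx=3,fy=3,interpolation=cv2.INTER_CUBIC)
out=np.zeros((580,790,3),np.uint8)
for im,x,y in((a,0,0),(b,0,275),(c,400,0),(d,400,275)):out[y:y+im.shape[0],x:x+im.shape[1]]=im
cv2.imwrite("pics/crop1.png",np.clip(out*1.6,0,255).astype(np.uint8))
def comps(im,lo,hi,amin):
    m=cv2.inRange(cv2.cvtColor(im["color"],cv2.COLOR_BGR2HSV),lo,hi)
    n,l,st,c=cv2.connectedComponentsWithStats(m)
    return [(c[i].round(1).tolist(),st[i].tolist()) for i in range(1,n) if st[i][4]>=amin]
for im,x0,x1,y0,y1 in((t,355,445,195,255),(s,180,280,190,270)):
    for c,st in comps(im,(125,60,20),(165,255,255),12):
        if x0<c[0]<x1 and y0<c[1]<y1: print(c,st)
    print()
E
```

```text
[410.5, 215.4] [407, 212, 8, 8, 50]
[376.1, 219.3] [372, 216, 9, 8, 52]
[419.3, 228.1] [415, 225, 9, 8, 52]
[395.8, 234.5] [392, 231, 9, 8, 52]
[435.2, 238.3] [431, 234, 10, 10, 84]

[207.5, 211.1] [203, 206, 9, 12, 79]
[212.1, 234.7] [209, 231, 7, 8, 49]
[235.0, 234.9] [232, 231, 7, 8, 46]
[215.0, 244.0] [211, 240, 8, 9, 52]
[247.3, 247.9] [244, 244, 8, 8, 48]
```

View pics/crop1.png

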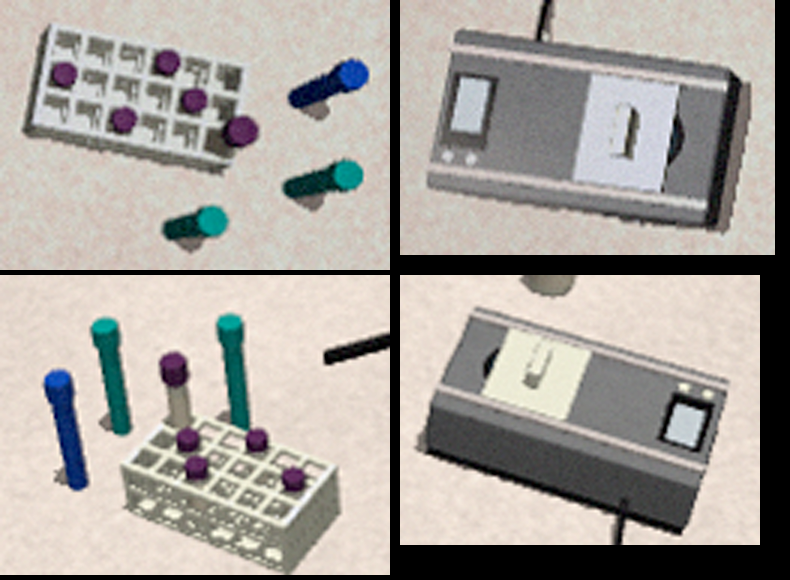

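The crop confirms the choice: the tall purple-capped white tube stands in the rack's right-lower corner opening at (435,238). Two teal look-alikes stand close by, and the shutter is slightly ajar with the window peeking out to its right.

```bash
python3 - <<'E'
from h import *
import pickle
t=pickle.load(open("top0.pkl","rb"));s=pickle.load(open("scene0.pkl","rb"))
def tri(a,b):
    o1,d1=ray(t,[a]);o2,d2=ray(s,[b]);d1=d1[0];d2=d2[0]
    A=np.c_[d1,-d2];x=np.linalg.lstsq(A,o2-o1,rcond=None)[0]
    p,q=o1+x[0]*d1,o2+x[1]*d2;return (p+q)/2,np.linalg.norm(p-q)
print("tube tri",tri((435.2,238.3),(207.5,211.1)))
print("tube z.108 top",onz(t,[(435.2,238.3)],.108),"scene .102",onz(s,[(207.5,211.1)],.102))
print("shorts",onz(t,[(410.5,215.4),(376.1,219.3),(419.3,228.1),(395.8,234.5)],.063).round(4))
# reader corners order TL,BL,BR,TR
c=np.array([(455,30),(428,187),(710,222),(738,68)],float);c=(c-[400,0])/3+[110,200]
P=onz(t,c,.0565);print("reader",P.round(4),P.mean(0),[np.linalg.norm(P[i]-P[i-1]).round(4) for i in range(4)])
y=(P[0]+P[1]-P[2]-P[3])[:2];y/=np.linalg.norm(y);print("yaw of y axis",np.degrees(np.arctan2(y[1],y[0])))
print("window",P.mean(0)[:2]-.045*y)
g=np.array([(623,102),(632,155),(634,112),(628,150)],float);g=(g-[400,0])/3+[110,200]
sh=np.array([(590,70),(575,180),(663,190),(680,85)],float);sh=(sh-[400,0])/3+[110,200]
S=onz(t,sh,.059).mean(0);print("shutter ctr",S, "q",(S[:2]-P.mean(0)[:2])@y+.045)
rk=np.array([(50,25),(35,135),(228,172),(245,62)],float)/3+[355,195]
R=onz(t,rk,.05);print("rack",R.round(4),R.mean(0))
v=(R[2]+R[3]-R[0]-R[1])[:2];print(np.degrees(np.arctan2(v[1],v[0])))
print("teal/blue tops z.12",onz(t,[(424+1,269),(470,253),(473,220)],.12).round(3))
bl=onz(t,[(262,185),(309,185),(314,277),(268,279)],.06);print("block",bl.round(3),bl.mean(0))
print("bottle",onz(t,[(185,325)],.075),"jar",onz(t,[(376,153)],.068),"roll",onz(t,[(207,158)],.04))
print(env.observe()["joints"])
E
```

```text
tube tri (array([ 0.52942374, -0.28317865,  0.10383458]), np.float64(0.0013066014402050323))
tube z.108 top [[ 0.528764   -0.28121922  0.108     ]] scene .102 [[ 0.52734201 -0.2849099   0.102     ]]
shorts [[ 0.5832 -0.2466  0.063 ]
 [ 0.5765 -0.1748  0.063 ]
 [ 0.5562 -0.2635  0.063 ]
 [ 0.5439 -0.2141  0.063 ]]
reader [[0.607  0.3329 0.0565]
 [0.5002 0.3476 0.0565]
 [0.4719 0.1605 0.0565]
 [0.577  0.1419 0.0565]] [0.53903891 0.24572965 0.0565    ] [np.float64(0.1933), np.float64(0.1079), np.float64(0.1892), np.float64(0.1067)]
yaw of y axis 81.24290794263545
window [0.53218785 0.20125423]
shutter ctr [0.53482523 0.21591443 0.059     ] q 0.014890836502003915
rack [[ 0.613  -0.1691  0.05  ]
 [ 0.5354 -0.1554  0.05  ]
 [ 0.5067 -0.2886  0.05  ]
 [ 0.5838 -0.3051  0.05  ]] [ 0.55973479 -0.22957077  0.05      ]
-102.15851361271795
teal/blue tops z.12 [[ 0.469 -0.254  0.12 ]
 [ 0.497 -0.343  0.12 ]
 [ 0.562 -0.353  0.12 ]]
block [[ 0.654  0.06   0.06 ]
 [ 0.652 -0.038  0.06 ]
 [ 0.461 -0.043  0.06 ]
 [ 0.459  0.05   0.06 ]] [0.55657832 0.00724033 0.06      ]
bottle [[0.37309988 0.2110293  0.075     ]] jar [[ 0.71641051 -0.17957502  0.068     ]] roll [[0.72008041 0.17776776 0.04      ]]
[-7.42553613e+01  5.00873059e+00  1.00376225e+01  9.50989292e+01
 -1.26195481e-03  9.00009840e+01]
```

Emit:
arm_command(
  deltas=[0,0,0,0.77,0,0,0,0,0.77,0,0,0,0,0.77,0,0,0,0,0.77,0],
)

```text
time: 0.5
ee_pos: [0.1492, -0.5292, 0.2308]
ee_rot: [-180.0, 0.0, -9.1]
ft_force: [0.7, -0.9, 0.5]
width: 0.0283
gripper_force: 0.0
```

```bash
cat >> h.py <<'E'
from scipy.spatial.transform import Rotation as Ro
def go(*target):
    s=env.observe();R=Ro.from_euler("xyz",s["ee_rot"],degrees=True)
    d=R.inv().apply(np.array(target)-s["ee_pos"])/.04
    print("t",s["time"],"pos",s["ee_pos"].round(4),"rot",np.round(s["ee_rot"],2),"units",d.round(3),"norm rows",(np.linalg.norm(d)/1.2).round(2))
E
python3 -c "
from h import *
go(.5325-.153*.03,.2159-.988*.035,.23)"
```

```text
t 0.5 pos [ 0.1492 -0.5292  0.2308] rot [-1.7996e+02  2.0000e-02 -9.1500e+00] units [  6.522 -19.043   0.033] norm rows 16.77
```

Emit:
arm_command(
  deltas=[0.32,-0.95,0,0,0,0.32,-0.95,0,0,0,0.32,-0.95,0,0,0,0.32,-0.95,0,0,0,0.32,-0.95,0,0,0],
)

```text
time: 1.0
ee_pos: [0.2421, -0.35, 0.231]
ee_rot: [-180.0, 0.0, -8.9]
ft_force: [0.9, 0.4, 0.1]
width: -0.0004
gripper_force: 0.0
```

Emit:
arm_command(
  deltas=[0.32,-0.95,0,0,0,0.32,-0.95,0,0,0,0.32,-0.95,0,0,0,0.32,-0.95,0,0,0,0.32,-0.95,0,0,0],
)

```text
time: 1.5
ee_pos: [0.3347, -0.1722, 0.2312]
ee_rot: [180.0, -0.0, -8.9]
ft_force: [0.8, 0.5, -0.5]
width: -0.0001
gripper_force: 0.0
```

Emit:
arm_command(
  deltas=[0.32,-0.95,0,0,0,0.32,-0.95,0,0,0,0.32,-0.95,0,0,0,0.32,-0.95,0,0,0,0.32,-0.95,0,0,0],
)

```text
time: 2.0
ee_pos: [0.4218, -0.0349, 0.2316]
ee_rot: [-178.2, 0.0, -5.9]
ft_force: [1.1, 0.2, 0.6]
width: 0.0
gripper_force: 0.0
```

```bash
python3 -c "
from h import *
go(.5325-.153*.03,.2159-.988*.035,.23)
im=env.get_image('wrist');cv2.imwrite('pics/w1.png',im['color']);import pickle;pickle.dump(im,open('w1.pkl','wb'))
print(proj(im,[[.532,.2013,.055],[.535,.216,.075]]), np.linalg.inv(im['camera_from_world'])[:3,3])"
```

```text
t 2.0 pos [ 0.4218 -0.0349  0.2316] rot [-1.7818e+02  4.0000e-02 -5.8900e+00] units [ 2.085 -5.645  0.217] norm rows 5.02
[[ 58.43730195 116.24326008]
 [ 25.01568444 113.99324742]] [ 0.48945326 -0.04586098  0.37373607]
```

View pics/w1.png

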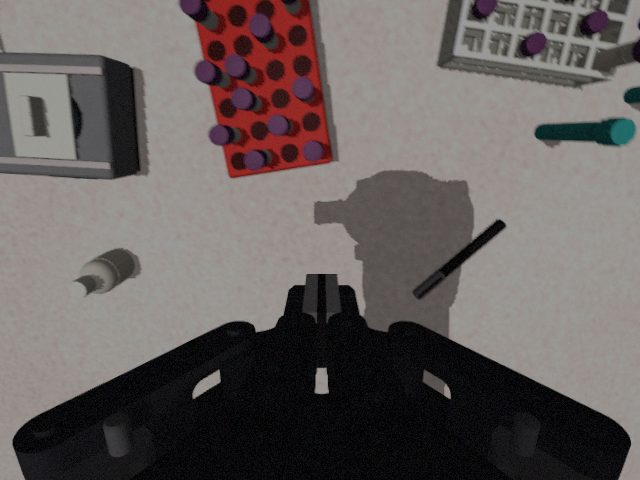

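The wrist view shows the reader at left with the shutter rib at (33,115) and the window edge at (77,118). The block rack is in the centre and the grid rack at top right. The arm was speed-limited, so I settle and continue more slowly.

Emit:
arm_command(
  deltas=[0.3,-0.8,0,0,0,0.3,-0.8,0,0,0,0.3,-0.8,0,0,0,0,0,0,0,0,0,0,0,0,0],
)

```text
time: 2.55
ee_pos: [0.4614, 0.0019, 0.2358]
ee_rot: [-175.9, 0.1, -2.2]
ft_force: [-0.6, -0.7, -0.3]
width: -0.0001
gripper_force: 0.0
```

```bash
python3 -c "
from h import *
go(.5325-.153*.03,.2159-.988*.035,.23)"
```

```text
t 2.55 pos [0.4614 0.0019 0.2358] rot [-1.7593e+02  1.1000e-01 -2.2300e+00] units [ 1.487 -4.526  0.464] norm rows 3.99
```

```bash
python3 -c "
from h import *
s=env.observe();print(s['joints'].round(2),s['joint_velocities'].round(2));print([k for k in dir(env) if k[0]!='_'])"
```

```text
[ -2.28  -6.95  -1.27  95.8    4.07 179.94] [-0.56 -0.91 -0.39  0.07 -0.02  0.  ]
['Unreachable', 'get_image', 'observe', 'sign_off']
```

Joint 6 has hit its limit. I turn the other way to yaw ≈ 81°, so that I push the shutter along tool x.

Emit:
arm_command(
  deltas=[0,0,0,-0.9,0,0,0,0,-0.9,0,0,0,0,-0.9,0,0,0,0,-0.9,0,0,0,0,-0.9,0],
)

```text
time: 3.05
ee_pos: [0.4611, 0.0014, 0.2362]
ee_rot: [-176.7, -2.4, 33.9]
ft_force: [0.0, -0.9, 0.1]
width: 0.0003
gripper_force: 0.0
```

Emit:
arm_command(
  deltas=[0,0,0,-0.9,0,0,0,0,-0.9,0,0,0,0,-0.9,0,0,0,0,-0.9,0,0,0,0,-0.9,0],
)

```text
time: 3.55
ee_pos: [0.4611, 0.0014, 0.2362]
ee_rot: [-178.7, -3.9, 70.0]
ft_force: [-1.2, 0.2, -1.1]
width: -0.0002
gripper_force: 0.0
```

```bash
python3 -c "
from h import *
go(.5325-.153*.03,.2159-.988*.035,.23);print(env.observe()['joints'])"
```

```text
t 3.55 pos [0.4611 0.0014 0.2362] rot [-178.72   -3.86   69.97] units [4.777 0.04  0.478] norm rows 4.0
[ -2.33858066  -7.04903875  -1.2994122   95.80005728   4.06766779
 107.64776627]
```

Joint 6's limit left a ~4° lean about world x. If the fingers close along world x (yaw ≈ 90), that lean doesn't tip the tube in the grip, so I allow for it.

Emit:
arm_command(
  deltas=[0.8,0,0,-0.7,0,0.8,0,0,-0.7,0,0.6,0,0,0,0,0.6,0,0,0,0,0,0,0,0,0],
)

```text
time: 4.05
ee_pos: [0.4881, 0.1114, 0.244]
ee_rot: [-179.5, -4.1, 81.0]
ft_force: [0.4, -1.2, 0.6]
width: -0.0002
gripper_force: 0.0
```

```bash
python3 -c "
from h import *
go(.530,.186,.12);print(env.observe()['joints'].round(1),Ro.from_euler('xyz',env.observe()['ee_rot'],degrees=True).as_matrix()[:,2])"
```

```text
t 4.05 pos [0.4881 0.1114 0.244 ] rot [-179.47   -4.06   81.04] units [1.78  0.774 3.226] norm rows 3.14
[ 10.6  -2.4   3.9  95.4   4.  109.5] [ 0.00185531  0.07140071 -0.99744599]
```

Emit:
arm_command(
  deltas=[0.45,0.2,0.8,0,0,0.45,0.2,0.8,0,0,0.45,0.2,0.8,0,0,0.45,0.2,0.8,0,0,0,0,0,0,0],
)

```text
time: 4.55
ee_pos: [0.5299, 0.1848, 0.1162]
ee_rot: [-179.1, -3.9, 81.0]
ft_force: [-1.2, -0.5, 0.3]
width: 0.0
gripper_force: 0.0
```

```bash
python3 -c "
from h import *
go(.530,.186,.064)
im=env.get_image('wrist');cv2.imwrite('pics/w2.png',im['color']);import pickle;pickle.dump(im,open('w2.pkl','wb'))
print(proj(im,[[.532,.2013,.055],[.535,.216,.075]]), np.linalg.inv(im['camera_from_world'])[:3,3])"
```

```text
t 4.55 pos [0.5299 0.1848 0.1162] rot [-179.13   -3.88   80.96] units [-0.06   0.017  1.304] norm rows 1.09
[[322.73984358 230.16132193]
 [323.61877386 210.68816996]] [0.54082869 0.24355706 0.26281108]
```

View pics/w2.png

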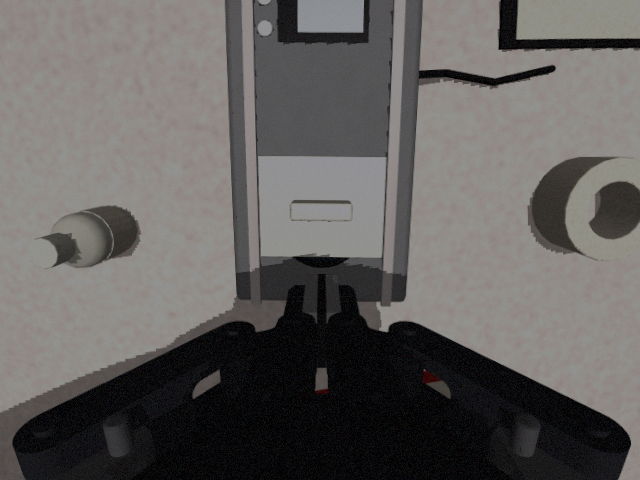

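The rib is at (321,210), within 3 px of the prediction. The fingers are centred on it and just short of it. I descend and push.

Emit:
arm_command(
  deltas=[0,0,0.5,0,0,0,0,0.5,0,0,-0.05,0,0.3,0,0,0,0,0,0,0],
)

```text
time: 5.0
ee_pos: [0.5307, 0.1857, 0.0686]
ee_rot: [-179.4, -4.0, 80.9]
ft_force: [0.1, -0.3, 0.1]
width: 0.0003
gripper_force: 0.0
```

Emit:
arm_command(
  deltas=[0.25,0,0.017,0,0,0.25,0,0.017,0,0,0.25,0,0.017,0,0,0.25,0,0.017,0,0,0.2,0,0.015,0,0],
)

```text
time: 5.5
ee_pos: [0.5392, 0.2358, 0.0695]
ee_rot: [-179.5, -4.1, 81.0]
ft_force: [0.8, -1.6, 0.8]
width: 0.0002
gripper_force: 0.9
```

```bash
python3 -c "
from h import *
go(.530+.153*.059,.186+.988*.059,.064)"
```

```text
t 5.5 pos [0.5392 0.2358 0.0695] rot [-179.5    -4.07   81.  ] units [ 0.2   -0.035  0.152] norm rows 0.21
```

Emit:
arm_command(
  deltas=[0.1,0,0.08,0,0,0.08,0,0.01,0,0,0.05,0,0,0,0,0,0,0,0,0],
)

```text
time: 5.9
ee_pos: [0.5402, 0.244, 0.0659]
ee_rot: [-179.4, -4.1, 81.0]
ft_force: [0.8, -1.1, -0.2]
width: -0.0003
gripper_force: 0.0
```

Emit:
arm_command(
  deltas=[0.05,0,0,0,0,0.05,0,0,0,0,0,0,0,0,0],
)

```text
time: 6.2
ee_pos: [0.5407, 0.247, 0.0663]
ee_rot: [-179.4, -4.0, 80.9]
ft_force: [-2.0, -4.3, -0.1]
width: 0.0003
gripper_force: 2.7
```

Emit:
arm_command(
  deltas=[0.07,0,0,0,0,0,0,0,0,0],
)

```text
time: 6.4
ee_pos: [0.5407, 0.2474, 0.0663]
ee_rot: [-179.4, -3.7, 80.8]
ft_force: [-3.5, -19.5, 3.3]
width: 0.0001
gripper_force: 9.3
```

Emit:
arm_command(
  deltas=[0.07,0,0,0,0,0,0,0,0,0],
)

```text
time: 6.6
ee_pos: [0.5407, 0.2477, 0.0662]
ee_rot: [-179.4, -3.4, 80.7]
ft_force: [-6.6, -30.4, 7.3]
width: -0.0001
gripper_force: 15.9
```

The force has climbed to 30 N with no movement, so the shutter is at its stop. I back off, rise, and look at the bare window.

Emit:
arm_command(
  deltas=[-0.4,0,0,0,0,-0.4,0,0,0,0,-0.3,0,-0.8,-0.3,0.4,-0.3,0,-0.9,-0.3,0.4,0,0,-0.8,-0.3,0.4],
)

```text
time: 7.1
ee_pos: [0.5331, 0.1895, 0.1644]
ee_rot: [180.0, -4.1, 88.2]
ft_force: [0.6, 1.1, 0.7]
width: 0.0342
gripper_force: 0.0
```

Emit:
arm_command(
  deltas=[-0.5,0,-0.7,0,0.4,-0.8,0,0,0,0.4,-0.8,0,0,0,0.4,0,0,0,0,0.4],
)

```text
time: 7.5
ee_pos: [0.5306, 0.1023, 0.1849]
ee_rot: [180.0, -4.1, 88.0]
ft_force: [0.3, 0.6, 0.1]
width: 0.034
gripper_force: 0.0
```

```bash
python3 -c "
from h import *
import pickle
go(.529,-.282,.2)
for n in('wrist','top'):
    im=env.get_image(n);cv2.imwrite('pics/3%s.png'%n,im['color']);pickle.dump(im,open(n+'3.pkl','wb'))
    print(proj(im,[[.532,.2013,.055],[.541,.2635,.075]]))"
```

```text
t 7.5 pos [0.5306 0.1023 0.1849] rot [179.97  -4.1   88.03] units [-9.553  0.291 -1.062] norm rows 8.01
[[319.17479268 106.16777723]
 [329.15880005   5.56785853]]
[[193.45192188 245.09797366]
 [159.44440673 240.16765014]]
```

View pics/3wrist.png

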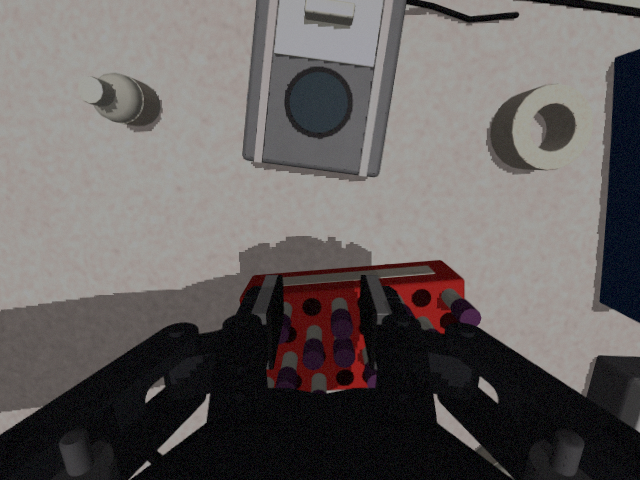

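The shutter is fully open: the window is bare at (318,102), with the shutter edge clear above it. I measure the window in both views and the reader's yaw.

```bash
python3 -c "
from h import *
import pickle
for n,(x0,y0,x1,y1),g in(('wrist',(272,55,366,150),2),('top',(183,230,206,262),1)):
    im=pickle.load(open(n+'3.pkl','rb'));c=im['color'][y0:y1,x0:x1].astype(float).mean(2)
    for th in (60,70,80):
        m=(c<th).astype(np.uint8)
        k,l,st,ce=cv2.connectedComponentsWithStats(m)
        i=1+np.argmax(st[1:,4]);cs=cv2.findContours((l==i).astype(np.uint8),0,1)[0][0]
        uv=cs.reshape(-1,2)+[x0,y0]; (cx,cy),r=cv2.minEnclosingCircle(uv.astype(np.float32))
        P=onz(im,uv,.055);q,rr=cv2.minEnclosingCircle((P[:,:2]*1000).astype(np.float32))
        print(n,th,st[i],(cx,cy),np.round(q,1),round(rr,1))
"
```

```text
wrist 60 [  13   12   68   72 3809] (317.2399597167969, 102.23043060302734) [531.  204.2] 26.5
wrist 70 [  12   12   69   72 3863] (317.2341613769531, 102.29141235351562) [530.9 204.1] 26.5
wrist 80 [  12   11   69   73 3926] (317.389892578125, 101.94584655761719) [531.4 204.3] 26.9Traceback (most recent call last):
  File "<string>", line 9, in <module>
    i=1+np.argmax(st[1:,4]);cs=cv2.findContours((l==i).astype(np.uint8),0,1)[0][0]
        ~~~~~~~~~^^^^^^^^^^
    return _wrapfunc(a, 'argmax', axis=axis, out=out, **kwds)
    return bound(*args, **kwds)
ValueError: attempt to get argmax of an empty sequence
```

Emit:
arm_command(
  deltas=[-0.8,0,-0.4,0,0.4,-0.9,0,-0.2,0,0.4,-0.9,0,-0.1,0,0.4,-0.9,0,0,0,0.4,-0.9,0.1,0,0,0.4],
)

```text
time: 8.1
ee_pos: [0.5291, -0.0728, 0.2003]
ee_rot: [180.0, -4.1, 88.3]
ft_force: [0.6, 0.2, 0.4]
width: 0.0342
gripper_force: 0.0
```

Emit:
arm_command(
  deltas=[-0.8,0.1,-0.1,0,0.4,-0.8,0,-0.1,0,0.4,-0.8,0,0,0,0.4,-0.7,0,0,0,0.4,0,0,0,0,0.4],
)

```text
time: 8.6
ee_pos: [0.5292, -0.1986, 0.1983]
ee_rot: [-180.0, -4.1, 88.1]
ft_force: [-0.3, 0.4, -0.9]
width: 0.0343
gripper_force: 0.0
```

```bash
python3 -c "
from h import *
import pickle
go(.529,-.282,.2)
for n in('wrist',):
    im=env.get_image(n);cv2.imwrite('pics/4%s.png'%n,im['color']);pickle.dump(im,open(n+'4.pkl','wb'))
    print(proj(im,[[.529,-.282,.112],[.529,-.282,.102]]))"
```

```text
t 8.6 pos [ 0.5292 -0.1986  0.1983] rot [-179.96   -4.1    88.08] units [-2.077  0.064 -0.191] norm rows 1.74
[[325.32050664 355.6914675 ]
 [325.17861197 348.56755831]]
```

View pics/4wrist.png

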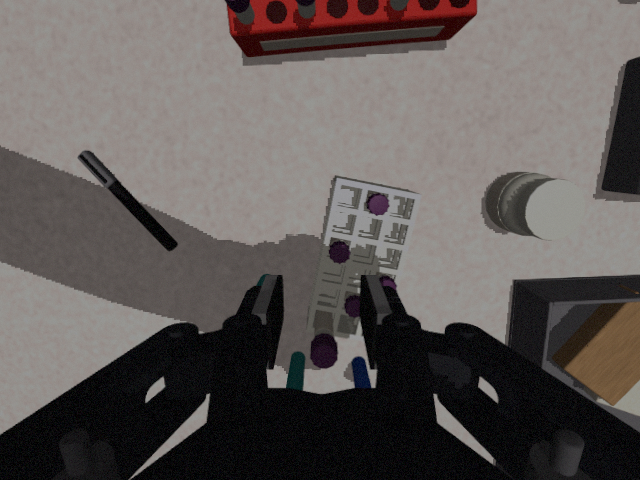

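The tall tube's cap is at (324,349), 3 px from the prediction. The fingers straddle its column, with teal at (297,370) and blue at (361,375) behind. I move over it and descend.

Emit:
arm_command(
  deltas=[-0.7,0,0,0,0.4,-0.7,0,0,0,0.4,-0.65,0.05,0,0,0.4,0,0,0,0,0.4],
)

```text
time: 9.05
ee_pos: [0.5289, -0.2793, 0.1925]
ee_rot: [-180.0, -4.1, 88.1]
ft_force: [0.2, 0.7, -0.3]
width: 0.0341
gripper_force: 0.0
```

```bash
python3 -c "
from h import *
go(.529,-.2807,.078)
im=env.get_image('wrist');cv2.imwrite('pics/5wrist.png',im['color'][240:480])
m=cv2.inRange(cv2.cvtColor(im['color'],cv2.COLOR_BGR2HSV),(125,60,20),(165,255,255))
n,l,st,c=cv2.connectedComponentsWithStats(m);print([(c[i].round(),st[i]) for i in range(1,n) if st[i][4]>60])
print(proj(im,[[.529,-.282,.112],[.529,-.282,.102]]))"
```

```text
t 9.05 pos [ 0.5289 -0.2793  0.1925] rot [-179.96   -4.11   88.14] units [-0.24   0.005  2.853] norm rows 2.39
[(array([379., 100.]), array([368,  88,  23,  25, 430], dtype=int32)), (array([338., 154.]), array([327, 144,  22,  22, 362], dtype=int32)), (array([388., 194.]), array([376, 184,  23,  22, 373], dtype=int32)), (array([354., 216.]), array([344, 205,  21,  23, 356], dtype=int32)), (array([320., 252.]), array([306, 235,  30,  34, 739], dtype=int32))]
[[322.21830002 252.83708846]
 [322.18368205 249.10217773]]
```

View pics/5wrist.png

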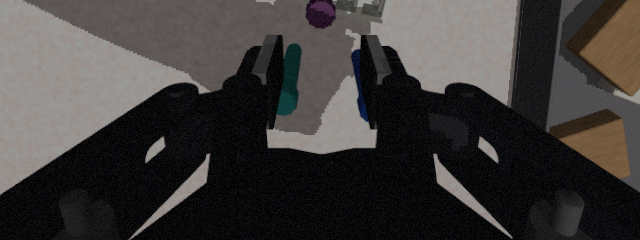

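The cap (full-frame pixel (320,252)) is centred between the pads, clear of the teal and blue tubes. I descend and grip.

Emit:
arm_command(
  deltas=[-0.1,-0.02,0.9,0,0.4,-0.1,0,0.9,0,0.4,-0.04,0,0.8,0,0.4,0,0,0.22,0,0.4,0,0,0,0,0.4],
)

```text
time: 9.6
ee_pos: [0.5275, -0.2783, 0.0795]
ee_rot: [-179.9, -4.2, 88.3]
ft_force: [0.0, 0.1, 0.6]
width: 0.0342
gripper_force: 0.0
```

```bash
python3 -c "
from h import *
go(.528,-.2807,.078)"
```

```text
t 9.6 pos [ 0.5275 -0.2783  0.0795] rot [-179.89   -4.17   88.27] units [-0.063  0.015  0.033] norm rows 0.06
```

Emit:
arm_command(
  deltas=[0,0,0,0,0.1,0,0,0,0,0.1,0,0,0,0,0.1,0,0,0,0,0.1,0,0,0,0,0.1],
)

```text
time: 10.1
ee_pos: [0.5286, -0.2805, 0.0822]
ee_rot: [179.8, -4.0, 88.2]
ft_force: [0.4, 0.5, 7.3]
width: 0.0184
gripper_force: 58.8
```

Gripped (18 mm opening, 59 N). I lift straight up by 150 mm.

Emit:
arm_command(
  deltas=[0.02,0,-0.3,0,0.1,0.035,0,-0.5,0,0.1,0.05,0,-0.7,0,0.1,0.05,0,-0.7,0,0.1,0.05,0,-0.7,0,0.1],
)

```text
time: 10.6
ee_pos: [0.5275, -0.2801, 0.1986]
ee_rot: [180.0, -4.1, 88.2]
ft_force: [1.1, -0.1, -0.8]
width: 0.0186
gripper_force: 58.7
```

Emit:
arm_command(
  deltas=[0.05,0,-0.6,0,0.1,0.02,0,-0.35,0,0.1,0,0,0,0,0.1],
)

```text
time: 10.9
ee_pos: [0.5283, -0.2805, 0.2377]
ee_rot: [179.8, -4.0, 88.2]
ft_force: [0.3, 0.4, 0.8]
width: 0.0181
gripper_force: 58.7
```

```bash
python3 -c "
from h import *
import pickle
go(.5315,.203,.232);print(env.observe()['width'],env.observe()['gripper_force'])
o=np.zeros((480,790,3),np.uint8)
for n in('scene','top'):
    im=env.get_image(n);pickle.dump(im,open(n+'6.pkl','wb'))
    p=proj(im,[env.observe()['ee_pos']])[0].astype(int);print(n,p,proj(im,[.5286,-.2818,.155]))
    a=im['color'][max(p[1]-80,0):p[1]+110,max(p[0]-65,0):p[0]+65];a=cv2.resize(a,None,fx=2.5,fy=2.5)
    k=0 if n=='scene' else 400;o[:min(480,a.shape[0]),k:k+a.shape[1]]=a[:480,:390]
cv2.imwrite('pics/6.png',np.clip(o*1.5,0,255).astype(np.uint8))"
```

```text
t 10.9 pos [ 0.5283 -0.2805  0.2377] rot [179.79  -3.98  88.19] units [12.044 -0.304  0.979] norm rows 10.07
0.018142543420344107 58.69111776351929
scene [202 162] [[205.88446832 192.90931482]]
top [457 229] [[443.14642158 235.11844249]]
```

View pics/6.png

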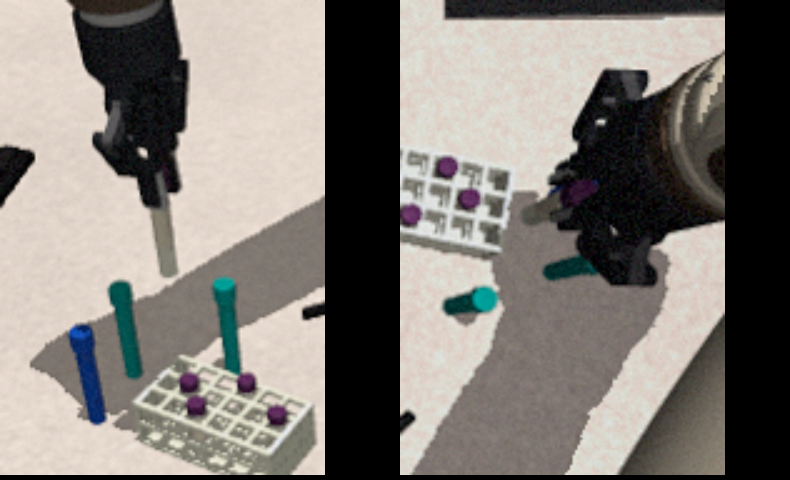

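The tall tube is out of the rack, held by its cap with the foot hanging free near (204,191) in scene and (444,235) in top; all the others are in place. I carry it over the block rack with the foot at ≈ 157 mm.

Emit:
arm_command(
  deltas=[0.4,-0.02,0.03,0,0.1,0.8,-0.02,0.06,0,0.1,0.85,-0.02,0.06,0,0.1,0.85,-0.02,0.06,0,0.1,0.85,-0.02,0.06,0,0.1],
)

```text
time: 11.5
ee_pos: [0.5276, -0.1275, 0.2333]
ee_rot: [-179.9, -4.1, 88.2]
ft_force: [0.8, 0.0, -1.4]
width: 0.0181
gripper_force: 58.7
```

Emit:
arm_command(
  deltas=[0.85,-0.02,0.06,0,0.1,0.85,-0.02,0.06,0,0.1,0.85,-0.02,0.06,0,0.1,0.85,-0.02,0.06,0,0.1,0.85,-0.02,0.06,0,0.1],
)

```text
time: 12.0
ee_pos: [0.5287, 0.0429, 0.2336]
ee_rot: [-179.9, -4.1, 88.2]
ft_force: [1.1, 0.1, -0.2]
width: 0.0183
gripper_force: 58.7
```

Emit:
arm_command(
  deltas=[0.8,-0.02,0.06,0,0.1,0.8,-0.02,0.06,0,0.1,0.7,-0.02,0.06,0,0.1,0.4,-0.02,0.03,0,0.1,0,0,0,0,0.1],
)

```text
time: 12.5
ee_pos: [0.5292, 0.151, 0.233]
ee_rot: [-179.9, -4.1, 88.3]
ft_force: [-0.6, -0.3, -0.4]
width: 0.0181
gripper_force: 58.7
```

```bash
python3 -c "
from h import *
import pickle
go(.5315,.203,.232);s=env.observe();print(s['width'],s['gripper_force'],s['joints'].round(1))
o=np.zeros((480,790,3),np.uint8)
for n in('scene','top'):
    im=env.get_image(n);pickle.dump(im,open(n+'7.pkl','wb'))
    p=proj(im,[s['ee_pos']])[0].astype(int);print(n,p,proj(im,s['ee_pos']-[0,0,.08]))
    k=0 if n=='scene' else 400
    x0,y0=p[0]-55,p[1]-40
    a=im['color'][y0:y0+120,x0:x0+110];print(x0,y0)
    o[:,k:k+390]=cv2.resize(a,None,fx=4,fy=4)[:480,:390]
cv2.imwrite('pics/7.png',np.clip(o*1.5,0,255).astype(np.uint8))"
```

```text
t 12.5 pos [0.5292 0.151  0.233 ] rot [-179.91   -4.09   88.33] units [1.295 0.02  0.118] norm rows 1.08
0.01810792577736349 58.6821323633194 [ 13.9   4.    9.1  94.1   4.  105.6]
scene [410 196] [[405.53426194 227.65293088]]
355 156
top [198 233] [[208.31507982 239.93787241]]
143 193
```

View pics/7.png

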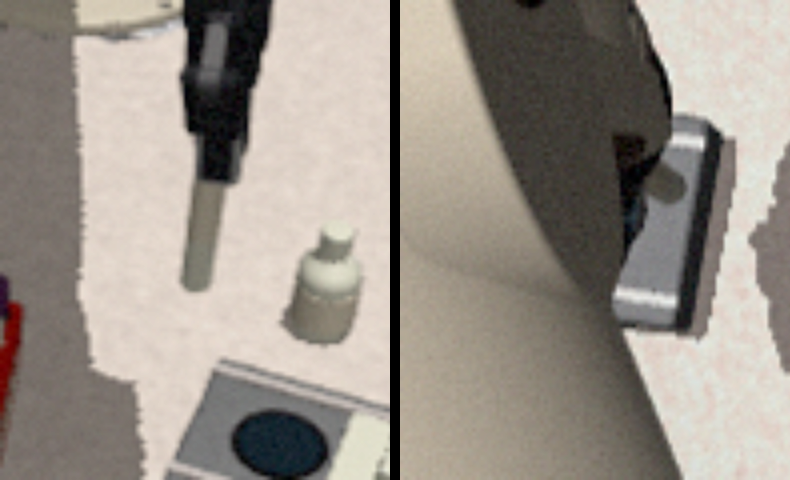

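The tube hangs upright in the scene view: its axis slope is −0.15 against −0.14 for a true vertical. The foot is at (404,227) in scene and (211,239) in top, and the bare window is at about (424,266) in scene. I triangulate the foot.

```bash
python3 -c "
from h import *
import pickle
t=pickle.load(open('top7.pkl','rb'));s=pickle.load(open('scene7.pkl','rb'))
o1,d1=ray(t,[(211.2,239)]);o2,d2=ray(s,[(404.2,227.2)]);d1=d1[0];d2=d2[0]
x=np.linalg.lstsq(np.c_[d1,-d2],o2-o1,rcond=None)[0];print(o1+x[0]*d1,o2+x[1]*d2)
for z in(.15,.153,.156):print(z,onz(s,[(404.2,227.2)],z),onz(t,[(211.2,239)],z))
# window in scene
c=s['color'].astype(float).mean(2);m=np.zeros(c.shape,np.uint8);m[256:277,410:440]=(c[256:277,410:440]<45)
n,l,st,ce=cv2.connectedComponentsWithStats(m);i=1+np.argmax(st[1:,4]);print(st[i],ce[i])
uv=cv2.findContours((l==i).astype(np.uint8),0,1)[0][0].reshape(-1,2)
P=onz(s,uv,.055);q,r=cv2.minEnclosingCircle((P[:,:2]*1000).astype(np.float32));print(q,r,onz(s,[ce[i]],.055))
go(.5315,.2043,.17)
"
```

```text
[0.53068456 0.14561706 0.15401783] [0.53016777 0.14827624 0.15448219]
0.15 [[0.52502005 0.14805851 0.15      ]] [[0.53121663 0.14642208 0.15      ]]
0.153 [[0.5284655  0.14820424 0.153     ]] [[0.53081935 0.145821   0.153     ]]
0.156 [[0.53191095 0.14834996 0.156     ]] [[0.53042207 0.14521991 0.156     ]]
[413 258  24  18 329] [424.49240122 266.9331307 ]
(530.8099365234375, 202.33544921875) 26.063194274902344 [[0.53169583 0.20278309 0.055     ]]
t 12.6 pos [0.5297 0.1491 0.2334] rot [-179.94   -4.07   88.22] units [1.265 0.005 1.68 ] norm rows 1.75
```

Emit:
arm_command(
  deltas=[0.5,0.03,0.04,0,0.1,0.5,0.01,0.04,0,0.1,0.36,0,0.03,0,0.1,0,0,0.6,0,0.1,0,0,0,0,0.1],
)

```text
time: 13.1
ee_pos: [0.5326, 0.2049, 0.2067]
ee_rot: [-179.8, -4.0, 88.2]
ft_force: [0.1, -0.6, -0.7]
width: 0.0181
gripper_force: 58.7
```

```bash
python3 -c "
from h import *
go(.5313,.2045,.1492);go(.5313,.2045,.1492)
im=env.get_image('scene');go(.5313,.2045,.1492)"
```

```text
t 13.1 pos [0.5326 0.2049 0.2067] rot [-179.76   -4.     88.17] units [-0.111 -0.026  1.433] norm rows 1.2
t 13.1 pos [0.5326 0.2049 0.2067] rot [-179.76   -4.     88.17] units [-0.111 -0.026  1.433] norm rows 1.2
t 13.15 pos [0.5328 0.2047 0.2082] rot [-179.83   -4.03   88.15] units [-0.11  -0.032  1.471] norm rows 1.23
```

Descend to a slightly high position first, then measure the last bit.

Emit:
arm_command(
  deltas=[-0.03,-0.02,0.4,0,0.1,-0.03,-0.01,0.4,0,0.1,-0.03,0,0.3,0,0.1,-0.01,0,0.15,0,0.1,0,0,0,0,0.1],
)

```text
time: 13.65
ee_pos: [0.5321, 0.2047, 0.159]
ee_rot: [-179.9, -4.1, 88.2]
ft_force: [-0.2, 0.2, 0.3]
width: 0.0182
gripper_force: 58.7
```

```bash
python3 -c "
from h import *
import pickle
for i in range(3):
    s=env.get_image('scene');go(.5313,.2045,.1492)
pickle.dump(s,open('scene8.pkl','wb'))
w=env.get_image('wrist')
o=np.zeros((480,790,3),np.uint8)
o[:,:480]=cv2.resize(s['color'][190:290,374:474],(480,480),interpolation=cv2.INTER_CUBIC)
o[:300,490:790]=cv2.resize(w['color'][180:380,220:420],(300,300))
cv2.imwrite('pics/8.png',np.clip(o*1.6,0,255).astype(np.uint8))
p=proj(s,[[.531,.2025,.055],[.531,.2025,.07],[.531,.2025,.16]]);print(p,(p-[374,190])*4.8)"
```

```text
t 13.7 pos [0.5323 0.2049 0.1597] rot [-179.99   -4.1    88.17] units [-0.029 -0.024  0.261] norm rows 0.22
t 13.75 pos [0.5324 0.205  0.16  ] rot [179.98  -4.11  88.18] units [-0.033 -0.028  0.269] norm rows 0.23
t 13.8 pos [0.5325 0.2051 0.1602] rot [179.96  -4.12  88.18] units [-0.035 -0.03   0.273] norm rows 0.23
[[424.39619256 266.68317028]
 [425.33243419 261.69055293]
 [431.27154382 229.9722646 ]] [[241.90172429 368.07921732]
 [246.39568409 344.11465405]
 [274.90341035 191.86687006]]
```

View pics/8.png

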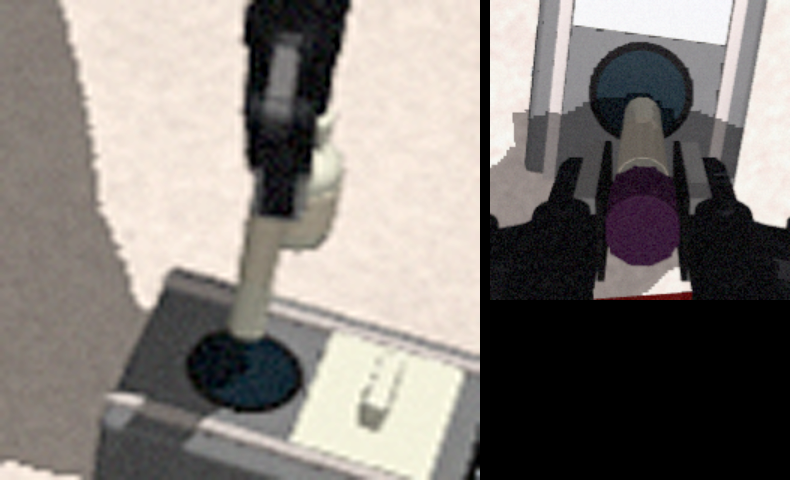

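The scene picture shows the foot at about crop (247,331), over the window centred at (245,371). The wrist view shows the foot tip at column 321.5 against window centre 320.8, so it is centred across. I compute the foot's y and z before the last descent.

```bash
python3 -c "
from h import *
import pickle
s=pickle.load(open('scene8.pkl','rb'));w=env.get_image('wrist')
go(.5313,.2045,.1492)
for dv in(-.4,.4):
  for xf in(.5305,.532):
    o,d=ray(s,[(425.5,260.8+dv)]);d=d[0];k=(xf+.008-o[0])/d[0];A=o+k*d
    # wrist: line (y,z) at x=xf ; evaluated at scene z
    B=onz(w,[(321.5,245.3)],A[2])[0]
    print(xf,'scene y,z',A[1:].round(4),'wrist x,y',(B-[0,.008,0]).round(4))
print('win wrist',onz(w,[(320.8,241.5)],.055))
"
```

```text
t 13.9 pos [0.5325 0.2052 0.1601] rot [179.96  -4.12  88.2 ] units [-0.038 -0.03   0.27 ] norm rows 0.23
0.5305 scene y,z [0.2022 0.081 ] wrist x,y [0.5324 0.2    0.081 ]
0.532 scene y,z [0.2022 0.0824] wrist x,y [0.5324 0.2004 0.0824]
0.5305 scene y,z [0.2025 0.0787] wrist x,y [0.5324 0.1995 0.0787]
0.532 scene y,z [0.2025 0.0802] wrist x,y [0.5324 0.1998 0.0802]
win wrist [[0.53184113 0.20450802 0.055     ]]
```

Emit:
arm_command(
  deltas=[0.02,-0.01,0.12,0,0.1,0,0,0.13,0,0.1,0,0,0,0,0.1,0,0,0,0,0.1,0,0,0,0,0.1],
)

```text
time: 14.4
ee_pos: [0.5318, 0.2066, 0.1494]
ee_rot: [-180.0, -4.1, 88.2]
ft_force: [0.4, -0.3, -0.6]
width: 0.0181
gripper_force: 58.7
```

Emit:
arm_command(
  deltas=[0,0,0,0,0.1,0,0,0,0,0.1,0,0,0,0,0.1],
)

```text
time: 14.7
ee_pos: [0.5319, 0.2066, 0.1494]
ee_rot: [-180.0, -4.1, 88.2]
ft_force: [-0.6, -0.0, -0.9]
width: 0.0184
gripper_force: 58.7
```

```bash
python3 -c "
from h import *
go(.532,.2067,.1495);print(env.observe()['joint_velocities'].round(2))"
```

```text
t 14.7 pos [0.5319 0.2066 0.1494] rot [-179.99   -4.1    88.19] units [ 0.002  0.002 -0.001] norm rows 0.0
[-0.1   0.06 -0.11  0.01  0.    0.06]
```

```bash
python3 -c "
from workcell import env
print(env.sign_off())"
```

```text
the job is handed in; nothing more can be done
None
```

I handed the job in at 14.7 s of the 58 s; the hand-in gave no verdict. The shutter is pushed to its stop, and the tall tube is held still and within about 1.5° of upright, its foot centred to 1–2 mm over the window and about 15 mm above the glass.

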